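# Lock the pressure cooker's lid: swing the clamp strap home, push the cam lever down

## Robot

A 7-joint arm with a two-finger parallel gripper is mounted at the origin on the work surface. World frame = base frame: x ahead of the robot, y to its left, z up, the work surface at z = 0. Lengths are in m, angles in degrees, forces in N, time in s.
With the tool pointing down it reaches from about 0.425 to 0.875 m from the base axis. Payload 4.7 kg.
Tool frame: the origin (TCP) lies on the mounting face of the last link; the fingertips stand 182 mm ahead of it and the grasp point (between the pads) lies 164 mm ahead of it; z points along the fingers, y is the line along which they close (so a half turn about z gives the same grasp; the last joint's range is limited). The gripper opens to 87 mm and grips with 3 to 60 N. Pads are 19 mm wide; open, the fingers measure 117 mm over their backs; the gripper's body (75 mm by 190 mm) begins 51 mm behind the grasp point.
Start: joints at [-67.03, 18.392, -4.016, 83.108, 1.295, 78.541, -3.26], TCP at [0.245, 0.602, 0.405] pointing down, gripper open.
Joint ranges: [-163.93, 163.93], [-17.29, 119.83], [-79.2, 71.16], [3.27, 140.29], [-89.18, 269.18], [5.43, 117.66], [-154.24, 154.24]. Speed limits (degrees/s): [147.25, 147.25, 180, 180, 180, 180, 180].

## Interface

Orientations are given as [roll, pitch, yaw] about the fixed x, y, z axes, in that order (R = Rz(yaw) Ry(pitch) Rx(roll)).
In Python, from cell import env gives the robot as it stands.
- The arm moves only by the tool servo_tool, never from a script. Its argument "plan" is a list of rows, each an object with "xyz": the shift along the tool's x, y, z in cm, a list of three; "twist": the turn, a rotation vector about the tool's x, y, z in degrees, a list of three; "jaw": the closure, from 0 (fully open) to 1 (shut). In form: [{"xyz": [x, y, z], "twist": [wx, wy, wz], "jaw": jaw}, ...]. A call has 1 to 10 rows; each row is the pose to reach, as a shift and turn from the pose commanded when the call began, along the tool's axes at that moment; what a row does not reach only later rows make up. A row lasts 1/12 s, in which the tool goes at most 41.7 mm and 7.16 degrees, less where a joint would pass 70% of its speed; a pose out of reach is approached as far as the arm can. A call with a gripper value outside its range is refused whole. The fingers move at their own pace and stop on an object; "newtons" is the grip in N (left out, the last holds). Time passes only in rows, so rows that repeat a pose let the fingers close. It gives the time, the measured TCP pose, the force, the opening and the grip force at its end, in the units of the state.
- env.get_obs(): the state, without advancing time (a new reading comes with each control period).
- env.read_camera(name): name is "side" or "top" or "wrist"; returns a dict with "img" (400x640x3 uint8, red, green, blue), "camera_matrix" (3x3 intrinsics, pixels), "k1" (the pictures are not rectified: a ray, as slopes to the right and down, at radius r is drawn at 1 + k1 r^2 times it, then the intrinsics apply), "R" (3x3) and "t" (3): a world point X has camera coordinates R X + t. Camera axes: x right, y down, z forward; pixel columns grow to the right and rows downward; lengths in m; the calibration is good to about 2 mm. A picture is of the moment at which its call begins. There is no depth.
- env.sign_off(): hands the job in; it is judged then, once.
The state is a dict: "time_s": time; "qpos": joint angles; "joint_velocities": joint speeds; "effort": joint torques, N m; "tool_pos": TCP position; "tool_rot": TCP orientation; "force": force on the tool from outside, world axes, zero at the start; "wrist_torque": the same for the moment, N m; "grip_width": finger opening in m; "grasp_force": force on a finger pad.
Only numpy, scipy, OpenCV 4.12 (cv2) and the standard library are available. Lean on these libraries where they do the work, as an engineer would, in place of code of your own. Each camera call takes 0.05 s, during which the arm holds its last target. There are 200 camera calls.

## Task

The pressure cooker's lid is on but not locked. Swing the steel clamp strap round across the lid until both its ends are fully home under the two ears at the pot's rim, then push the upright cam lever in the middle of the strap all the way down so that it lies flat along the strap. Only push these two parts: do not lift the cooker or shove it from its place, and leave everything else on the table as it stands.

Things in the scene. Friction and masses are not known exactly. Their poses are not given: they have to be found in the camera images.
- cooker: Steel pressure cooker with its lid on, 220 mm across, standing loose (3 to 4 kg). Origin: centre of its underside, z up; +x away from the robot at yaw 0. Ears at the rim on its +y and -y sides, over black loop handles (156 mm from centre, 88 mm high). Lid 119 mm high at the middle, 114 mm at radius 100. Weight valve (24 mm wide, 146 mm high) at x 50, y -43 mm, outside the strap's sweep.
- strap (a joint): Turn of the clamp strap about the cooker's centre line, rad. 0: home, along the cooker's y axis, ends under the ears, against stops. Positive: turned clockwise seen from above (so it closes anticlockwise). Range 0 to 1.6; stays where left (1 to 2 N at 70 mm moves it). Straight channel 226 long, 30 wide, 12 mm deep, top 141 mm above the table, underside over 10 mm clear of the lid.
- strap_axis (a point): Middle of the strap, at its top face, on the axis it turns about (141 mm above the table).
- strap_plain_end (a point): Middle of the edge of the strap's plain end, top face, 113 mm from the axis: the end over which the lever does NOT come to lie. At strap 0 it is at the cooker's -y ear.
- strap_lever_end (a point): The same at the other end, over which the lever comes to lie. At strap 0 it is at the cooker's +y ear.
- lever (a joint): Angle of the cam lever, rad. 0: down on its stop, flat along the strap towards its lever end; about 1.5: upright; range 0 to 1.6. Its cam presses on a sprung pad, so it gets stiffer on the way down: from about 1 N to about 5 N, pushed square to it 65 mm from the pin, stiffest at about 0.5 rad; over centre at about 0.2. It stays where it is left.
- lever_pin (a point): The lever's pivot pin, horizontal across the strap at its middle, 138.5 mm above the table.
- lever_tip (a point): Outer face (uppermost when down) of the lever at its free end: 88 mm along the lever from the pin and 15.5 mm off the pin's line. Black grip 18 mm wide, 10 mm thick, 24 to 88 mm from the pin, on a steel root; when down its top is 154 mm above the table.
- ear_left (a point): Top of the ear on the cooker's +y side, middle of its lip, 150.5 mm above the table. The ear is 40 mm wide; its lip reaches from 97 to 122 mm from the cooker's centre, 144.5 to 150.5 mm high, over the strap's end; a tab at one side of the ear stops the strap.
- ear_right (a point): The same on the cooker's -y side.
- tub: Bystander: open eight-sided plastic mixing tub, 200 mm across, 98 mm high, origin at the centre of its underside.
- jar: Bystander: glass jar with a metal cap, 66 mm wide, 95 mm high, close beyond the cooker, origin at its underside.
- timer: Bystander: round white kitchen timer, 68 mm wide, 46 mm high, close before the cooker, origin at its underside.
- jug: Bystander: clear measuring jug with a handle, 100 mm wide, 130 mm high, origin at its underside.
- measure: Bystander: grey measuring spoon, 150 mm long, lying flat.
- oil: Bystander: green oil bottle, 62 mm wide, 190 mm high, origin at its underside.
- ramekin: Bystander: white ramekin, 84 mm wide, 45 mm high, origin at its underside.
- turner: Bystander: wooden turner, 280 mm long, lying flat.

How it is judged:
By the outcome, as a careful person would: the job done as asked, in the order asked, and still so for the second after the job is handed in, with the robot touching nothing.
It also fails if it takes over 51 s, if anything falls off the work surface, if the arm or the gripper's body presses on something with over 40 N, if the wrist force passes 120 N, or if a joint passes its speed limit or range.

## Working session

There is one attempt and no reset: what is moved stays moved. The work goes in short steps, Python scripts to look and compute and a tool call to move; the robot and the scene stay as the last step left them, time stands still between calls to the robot, and variables do not carry over. Pictures are saved under pics/ and viewed, at most 10 in all, crops included, and the job is handed in when it is done.

Besides the shell and the picture viewer there is one more tool, called after "Emit:" as name(argument=value, ...), one argument or row to a line, values as JSON. servo_tool: Moves the arm, as the interface text tells. Its arguments: {"type":"object","properties":{"plan":{"type":"array","items":{"type":"object","properties":{"xyz":{"type":"array","items":{"type":"number"}},"twist":{"type":"array","items":{"type":"number"}},"jaw":{"type":"number"}}}},"newtons":{"type":"number"}},"required":["plan"]}

```bash
mkdir -p pics; ls; cat > h.py <<'E'
import numpy as np, cv2
from cell import env
def cam(n,f=None):
    c=env.read_camera(n)
    if f: cv2.imwrite('pics/'+f,c['img'][:,:,::-1])
    return c
def ray(c,uv):
    K=np.array(c['camera_matrix']);k=float(c['k1'])
    d=(np.array(uv,float)-K[[0,1],[2,2]])/K[[0,1],[0,1]]
    p=d.copy()
    for _ in range(20): p=d/(1+k*(p@p))
    R=np.array(c['R']);t=np.array(c['t']).ravel()
    return -R.T@t, R.T@np.array([p[0],p[1],1])
def onz(c,uv,z):
    o,d=ray(c,uv); return o+d*(z-o[2])/d[2]
def proj(c,X):
    R=np.array(c['R']);t=np.array(c['t']).ravel();p=R@np.array(X)+t;s=p[:2]/p[2]
    s=s*(1+float(c['k1'])*(s@s));K=np.array(c['camera_matrix']);return s*K[[0,1],[0,1]]+K[[0,1],[2,2]]
E
python3 - <<'E'
from h import *
a=cam('top','top1.png');b=cam('side','side1.png')
for c in(a,b):print(-np.array(c['R']).T@np.array(c['t']).ravel(),np.array(c['R'])[2])
print(env.get_obs())
E
```

```text
pics
[0.36748235 0.01508504 1.49400127] [ 0.13995937 -0.00649546 -0.99013594]
[ 0.42147035 -1.12658298  1.25283967] [ 0.10524412  0.70547362 -0.70087848]
{'time_s': 0.1, 'qpos': array([-67.0311848 ,  18.43287433,  -4.01523919,  83.16829147,
         1.29354758,  78.54082797,  -3.26074613]), 'joint_velocities': array([ 0.01026334, -0.16679812,  0.01846538, -0.11046061, -0.03838845,
       -0.03761175, -0.01609196]), 'effort': array([-1.48413219e-04, -4.92572844e+01, -4.05778997e-01, -3.13398206e+01,
       -6.40445855e-02,  3.94687825e-02,  8.31016860e-05]), 'tool_pos': array([0.24514273, 0.60179577, 0.40378922]), 'tool_rot': array([-1.79903156e+02,  4.18008943e-03,  1.57839478e+02]), 'force': array([ 0.62591039, -0.51762057, -0.52001825]), 'wrist_torque': array([-0.01315358,  0.0321463 , -0.02484844]), 'grasp_force': 0.0, 'grip_width': 0.08693238055272896}
```

View pics/top1.png

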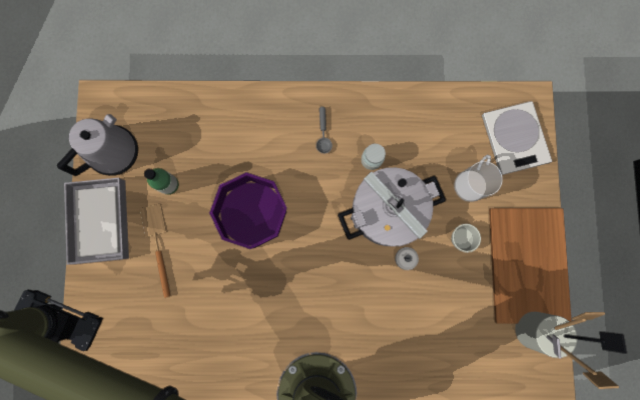

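View pics/side1.png

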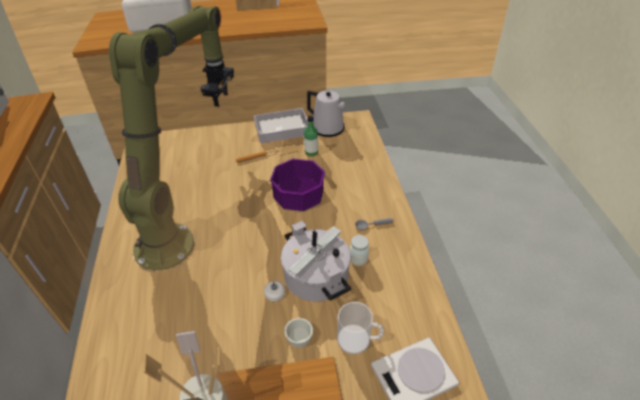

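The top view shows the cooker at about (393,207), with handles at (348,222) and (437,190). The strap runs from about (375,180) to (418,235), and the lever is near (399,202). I'll zoom in on both views.

```bash
python3 - <<'E'
import cv2,numpy as np
a=cv2.imread('pics/top1.png')[150:280,325:455];b=cv2.imread('pics/side1.png')[215:310,265:385]
a=cv2.resize(a,(520,520),interpolation=cv2.INTER_CUBIC);cv2.imwrite('pics/c1.png',a)
b=cv2.resize(b,(720,570),interpolation=cv2.INTER_CUBIC);cv2.imwrite('pics/c2.png',b)
E
```

```text
(no output)
```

View pics/c1.png

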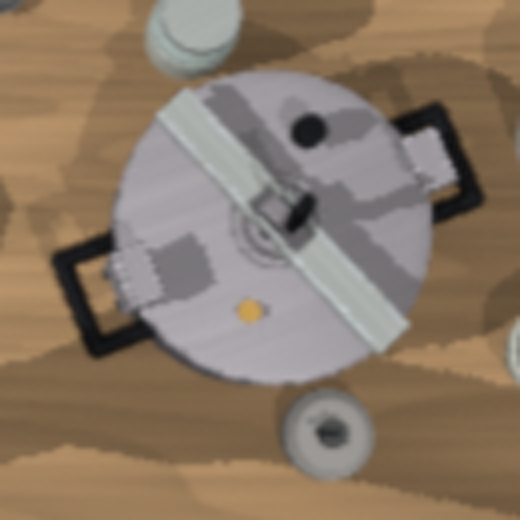

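View pics/c2.png

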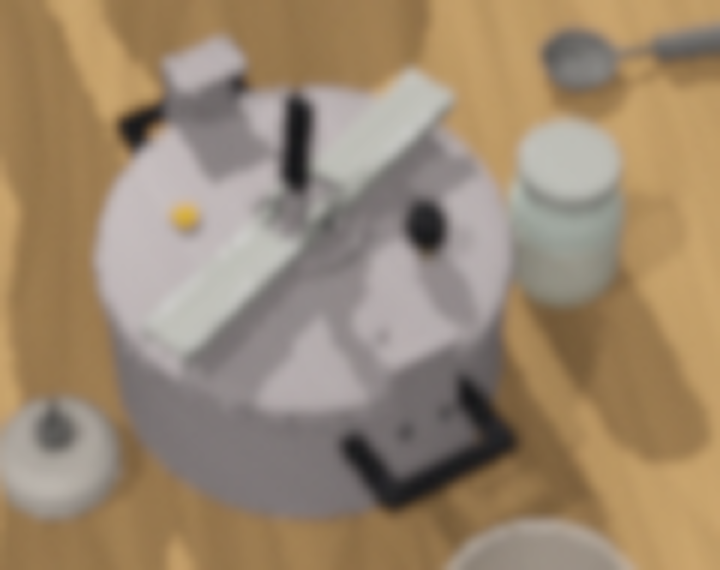

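The strap's end mids are at crop (170,102) and (395,338), and the ears are at (135,275) and (432,158). The lever stands upright at the middle. The lever end is at the upper left, so the strap has to turn about 68° anticlockwise.

```bash
cat > m.py <<'E'
from h import *
c=cam('top')
f=lambda u,v,z:onz(c,(u/4+325-.375,v/4+150-.375),z)
le=f(170,102,.141);pe=f(395,338,.141);el=f(135,275,.1505);er=f(432,158,.1505)
print(le,pe,np.linalg.norm(le-pe),(le+pe)/2);print(el,er,np.linalg.norm(el-er),(el+er)/2)
d=el-er;print('yaw',np.degrees(np.arctan2(-d[0],d[1])))
d=le-pe;print('strap dir',np.degrees(np.arctan2(-d[0],d[1])))
s=cam('side');g=lambda u,v,z:onz(s,(u/6+265-.42,v/6+215-.42),z)
a=g(432,84,.141);b=g(168,343,.141);print('side',a,b,(a+b)/2)
E
python3 m.py
```

```text
[ 0.61697621 -0.14005212  0.141     ] [ 0.4516391  -0.29240325  0.141     ] 0.22482710250685337 [ 0.53430765 -0.21622769  0.141     ]
[ 0.49440408 -0.11291827  0.1505    ] [ 0.57567549 -0.31995502  0.1505    ] 0.22241686459480872 [ 0.53503978 -0.21643665  0.1505    ]
yaw 21.432282700648848
strap dir -47.340746646996166
side [ 0.61780052 -0.1439127   0.141     ] [ 0.4530036 -0.2966266  0.141    ] [ 0.53540206 -0.22026965  0.141     ]
```

```bash
cat > go.py <<'E'
from h import *
from scipy.spatial.transform import Rotation as Ro
C=np.array([.535,-.218])
def go(*tg):
    o=env.get_obs();R=Ro.from_euler('xyz',o['tool_rot'],degrees=True)
    print('t',o['time_s'],o['tool_pos'].round(4),o['tool_rot'].round(1),o['force'].round(1))
    for x,y,ztip,yaw in tg:
        d=R.inv().apply(np.array([x,y,ztip+.182])-o['tool_pos'])*100
        w=(R.inv()*Ro.from_euler('xyz',[180,0,yaw],degrees=True)).as_rotvec(degrees=True)
        print(d.round(2),w.round(1))
def pol(beta,r,off,z):   # strap plain-end frame: beta = strap direction (deg), off = distance ahead of centreline
    a=np.radians(beta-90);u=np.array([np.cos(a),np.sin(a)]);t=np.array([-u[1],u[0]])
    p=C+r*u+off*t;return p[0],p[1],z,beta+90
E
python3 - <<'E'
from go import *
go((.5,.3,.222,100),pol(-47.3,.08,-.055,.222))
E
```

```text
t 0.2 [0.2452 0.6019 0.4041] [-179.9    0.   157.8] [ 0.4 -0.3 -0.4]
[-3.499e+01 -1.834e+01  3.000e-02] [-0.1  0.  57.8]
[-49.39 -69.9    0.09] [-0.000e+00  1.000e-01  1.151e+02]
```

Emit:
servo_tool(
  plan=[
    {"xyz": [-35, -18.3, 0], "twist": [0, 0, 58], "jaw": 1},
    {"xyz": [-35, -18.3, 0], "twist": [0, 0, 58], "jaw": 1},
    {"xyz": [-35, -18.3, 0], "twist": [0, 0, 58], "jaw": 1},
    {"xyz": [-35, -18.3, 0], "twist": [0, 0, 58], "jaw": 1},
    {"xyz": [-35, -18.3, 0], "twist": [0, 0, 58], "jaw": 1},
    {"xyz": [-35, -18.3, 0], "twist": [0, 0, 58], "jaw": 1},
    {"xyz": [-35, -18.3, 0], "twist": [0, 0, 58], "jaw": 1},
    {"xyz": [-35, -18.3, 0], "twist": [0, 0, 58], "jaw": 1},
    {"xyz": [-35, -18.3, 0], "twist": [0, 0, 58], "jaw": 1},
    {"xyz": [-35, -18.3, 0], "twist": [0, 0, 58], "jaw": 1},
  ],
  newtons=20,
)

```text
time_s: 1.03
tool_pos: [0.5038, 0.2946, 0.405]
tool_rot: [179.9, 0.2, 99.4]
force: [0.2, -0.7, 0.6]
grip_width: 0.0282
grasp_force: 0.0
```

```bash
python3 - <<'E'
from go import *
go(pol(-47.3,.08,-.055,.222))
E
```

```text
t 1.0333 [0.5038 0.2946 0.405 ] [179.9   0.2  99.4] [ 0.2 -0.7  0.6]
[-50.88 -14.98   0.22] [ 0.2  0.1 56.7]
```

Emit:
servo_tool(
  plan=[
    {"xyz": [-51, -15, 0], "twist": [0, 0, 56.7], "jaw": 1},
    {"xyz": [-51, -15, 0], "twist": [0, 0, 56.7], "jaw": 1},
    {"xyz": [-51, -15, 0], "twist": [0, 0, 56.7], "jaw": 1},
    {"xyz": [-51, -15, 0], "twist": [0, 0, 56.7], "jaw": 1},
    {"xyz": [-51, -15, 0], "twist": [0, 0, 56.7], "jaw": 1},
    {"xyz": [-51, -15, 0], "twist": [0, 0, 56.7], "jaw": 1},
    {"xyz": [-51, -15, 0], "twist": [0, 0, 56.7], "jaw": 1},
    {"xyz": [-51, -15, 0], "twist": [0, 0, 56.7], "jaw": 1},
    {"xyz": [-51, -15, 0], "twist": [0, 0, 56.7], "jaw": 1},
    {"xyz": [-51, -15, 0], "twist": [0, 0, 56.7], "jaw": 1},
  ],
)

```text
time_s: 1.87
tool_pos: [0.4519, -0.1155, 0.4049]
tool_rot: [-180.0, -0.1, 43.1]
force: [1.8, 0.3, 0.1]
grip_width: 0.0004
grasp_force: 0.0
```

```bash
python3 - <<'E'
from go import *
go(pol(-47.3,.08,-.055,.222),pol(-47.3,.08,-.055,.131))
E
```

```text
t 1.8667 [ 0.4519 -0.1155  0.4049] [-1.80e+02 -1.00e-01  4.31e+01] [1.8 0.3 0.1]
[-8.9   7.6   0.08] [-0.  -0.1  0.4]
[-8.91  7.6   9.18] [-0.  -0.1  0.4]
```

Emit:
servo_tool(
  plan=[
    {"xyz": [-4.5, 3.8, 0], "twist": [0, 0, 0], "jaw": 1},
    {"xyz": [-8.9, 7.6, 0], "twist": [0, 0, 0], "jaw": 1},
    {"xyz": [-8.9, 7.6, 0], "twist": [0, 0, 0], "jaw": 1},
    {"xyz": [-8.9, 7.6, 0], "twist": [0, 0, 0], "jaw": 1},
    {"xyz": [-8.9, 7.6, 3], "twist": [0, 0, 0], "jaw": 1},
    {"xyz": [-8.9, 7.6, 6], "twist": [0, 0, 0], "jaw": 1},
    {"xyz": [-8.9, 7.6, 8], "twist": [0, 0, 0], "jaw": 1},
    {"xyz": [-8.9, 7.6, 9], "twist": [0, 0, 0], "jaw": 1},
    {"xyz": [-8.9, 7.6, 9.5], "twist": [0, 0, 0], "jaw": 1},
    {"xyz": [-8.9, 7.6, 9.5], "twist": [0, 0, 0], "jaw": 1},
  ],
)

```text
time_s: 2.7
tool_pos: [0.4398, -0.2295, 0.3093]
tool_rot: [-180.0, 0.0, 43.1]
force: [-0.5, -0.6, 0.7]
grip_width: 0.0007
grasp_force: 0.0
```

```bash
python3 - <<'E'
from go import *
cam('top','top2.png');cv2.imwrite('pics/c3.png',cv2.resize(cv2.imread('pics/top2.png')[150:280,325:455],(520,520)))
go(*[pol(b,.08,-.030,.128) for b in (-47.3,-44,-40,-36,-32,-28,-24,-20,-16,-12)])
E
```

```text
t 2.75 [ 0.4402 -0.2298  0.3103] [180.   -0.   43.1] [ 0.2 -0.2 -0.1]
[-0.25  2.56  0.03] [ 0.  -0.   0.4]
[-0.41  3.03  0.03] [ 0.  -0.  -2.9]
[-0.58  3.6   0.03] [ 0.  -0.  -6.9]
[-0.7   4.19  0.03] [  0.   -0.  -10.9]
[-0.78  4.78  0.03] [  0.   -0.  -14.9]
[-0.82  5.37  0.03] [  0.   -0.  -18.9]
[-0.81  5.97  0.03] [  0.   -0.  -22.9]
[-0.77  6.56  0.03] [  0.   -0.  -26.9]
[-0.68  7.15  0.03] [  0.   -0.  -30.9]
[-0.55  7.74  0.03] [  0.   -0.  -34.9]
```

View pics/c3.png

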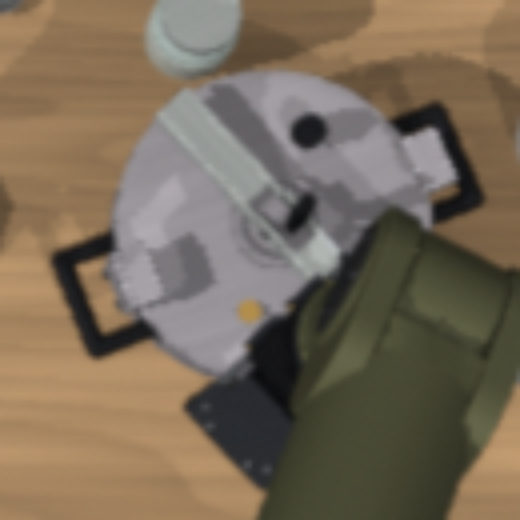

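The crop shows the gripper standing low at the strap's plain end on the trailing side, with the lever (300,210) clear and the strap unmoved. Next I sweep.

Emit:
servo_tool(
  plan=[
    {"xyz": [-0.2, 1.6, 0], "twist": [0, 0, 0], "jaw": 1},
    {"xyz": [-0.3, 2.4, 0], "twist": [0, 0, 0], "jaw": 1},
    {"xyz": [-0.4, 3.0, 0], "twist": [0, 0, -2.9], "jaw": 1},
    {"xyz": [-0.5, 3.3, 0], "twist": [0, 0, -5], "jaw": 1},
    {"xyz": [-0.6, 3.6, 0], "twist": [0, 0, -6.9], "jaw": 1},
    {"xyz": [-0.7, 4.2, 0], "twist": [0, 0, -10.9], "jaw": 1},
    {"xyz": [-0.8, 4.8, 0], "twist": [0, 0, -14.9], "jaw": 1},
    {"xyz": [-0.8, 5.4, 0], "twist": [0, 0, -18.9], "jaw": 1},
    {"xyz": [-0.8, 6.0, 0], "twist": [0, 0, -22.9], "jaw": 1},
    {"xyz": [-0.8, 6.6, 0], "twist": [0, 0, -26.9], "jaw": 1},
  ],
)

```text
time_s: 3.58
tool_pos: [0.4797, -0.2835, 0.3108]
tool_rot: [180.0, -0.0, 70.2]
force: [-1.5, 1.8, 0.5]
grip_width: 0.0003
grasp_force: 0.7
```

```bash
python3 - <<'E'
from go import *
go(*[pol(b,.08,-.030,.128) for b in (-20,-16,-12,-8,-4,0,4,8,12,15,18,21.4)])
E
```

```text
t 3.5833 [ 0.4797 -0.2835  0.3108] [180.   -0.   70.2] [-1.5  1.8  0.5]
[ 0.05 -0.05  0.08] [ 0.  -0.   0.2]
[-0.14  0.52  0.08] [ 0.  -0.  -3.8]
[-0.3   1.09  0.08] [ 0.  -0.  -7.8]
[-0.41  1.68  0.08] [  0.   -0.  -11.8]
[-0.48  2.27  0.08] [  0.   -0.  -15.8]
[-0.51  2.87  0.08] [  0.   -0.  -19.8]
[-0.49  3.46  0.09] [  0.   -0.  -23.8]
[-0.44  4.06  0.09] [  0.   -0.  -27.8]
[-0.34  4.65  0.09] [  0.1  -0.  -31.8]
[-0.25  5.08  0.09] [  0.1  -0.  -34.8]
[-0.13  5.51  0.09] [  0.1  -0.  -37.8]
[0.04 5.99 0.09] [  0.1  -0.  -41.2]
```

Emit:
servo_tool(
  plan=[
    {"xyz": [-0.1, 0.5, 0], "twist": [0, 0, -3.8], "jaw": 1},
    {"xyz": [-0.3, 1.1, 0], "twist": [0, 0, -7.8], "jaw": 1},
    {"xyz": [-0.4, 1.7, 0], "twist": [0, 0, -11.8], "jaw": 1},
    {"xyz": [-0.5, 2.3, 0], "twist": [0, 0, -15.8], "jaw": 1},
    {"xyz": [-0.5, 2.9, 0], "twist": [0, 0, -19.8], "jaw": 1},
    {"xyz": [-0.5, 3.5, 0], "twist": [0, 0, -23.8], "jaw": 1},
    {"xyz": [-0.4, 4.05, 0], "twist": [0, 0, -27.8], "jaw": 1},
    {"xyz": [-0.4, 4.4, 0], "twist": [0, 0, -30], "jaw": 1},
    {"xyz": [-0.35, 4.6, 0], "twist": [0, 0, -31.8], "jaw": 1},
    {"xyz": [-0.3, 4.8, 0], "twist": [0, 0, -33], "jaw": 1},
  ],
)

```text
time_s: 4.42
tool_pos: [0.5235, -0.3031, 0.3107]
tool_rot: [180.0, 0.0, 103.1]
force: [-0.7, 0.2, 0.2]
grip_width: 0.0003
grasp_force: 0.6
```

```bash
python3 - <<'E'
from go import *
go(*[pol(b,.08,-.030,.128) for b in (15,18,20,21.4,23,24)])
E
```

```text
t 4.4167 [ 0.5235 -0.3031  0.3107] [180.    0.  103.1] [-0.7  0.2  0.2]
[-0.06  0.32  0.07] [ 0.   0.  -1.9]
[-0.2   0.74  0.07] [ 0.   0.  -4.9]
[-0.27  1.03  0.07] [ 0.   0.  -6.9]
[-0.32  1.23  0.07] [ 0.   0.  -8.3]
[-0.36  1.47  0.07] [ 0.   0.  -9.9]
[-0.39  1.61  0.07] [  0.    0.  -10.9]
```

Final approach to the stop, in small steps.

Emit:
servo_tool(
  plan=[
    {"xyz": [-0.05, 0.3, 0], "twist": [0, 0, -2], "jaw": 1},
    {"xyz": [-0.15, 0.5, 0], "twist": [0, 0, -3.5], "jaw": 1},
    {"xyz": [-0.2, 0.7, 0], "twist": [0, 0, -5], "jaw": 1},
    {"xyz": [-0.2, 0.85, 0], "twist": [0, 0, -6], "jaw": 1},
    {"xyz": [-0.3, 1.0, 0], "twist": [0, 0, -7], "jaw": 1},
    {"xyz": [-0.3, 1.0, 0], "twist": [0, 0, -7], "jaw": 1},
  ],
)

```text
time_s: 4.92
tool_pos: [0.5341, -0.3033, 0.3101]
tool_rot: [180.0, 0.0, 110.1]
force: [-0.7, -0.2, 0.0]
grip_width: 0.001
grasp_force: 0.1
```

Emit:
servo_tool(
  plan=[
    {"xyz": [0, 0.1, 0], "twist": [0, 0, -0.5], "jaw": 1},
    {"xyz": [0, 0.2, 0], "twist": [0, 0, -1], "jaw": 1},
    {"xyz": [0, 0.2, 0], "twist": [0, 0, -1], "jaw": 1},
  ],
)

```text
time_s: 5.17
tool_pos: [0.5356, -0.3026, 0.3098]
tool_rot: [180.0, 0.0, 111.1]
force: [-0.4, -1.4, -0.1]
grip_width: 0.0006
grasp_force: 0.4
```

Emit:
servo_tool(
  plan=[
    {"xyz": [0, 0.1, 0], "twist": [0, 0, 0], "jaw": 1},
    {"xyz": [0, 0.2, 0], "twist": [0, 0, 0], "jaw": 1},
    {"xyz": [0, 0.2, 0], "twist": [0, 0, 0], "jaw": 1},
  ],
)

```text
time_s: 5.42
tool_pos: [0.5375, -0.3018, 0.3097]
tool_rot: [180.0, 0.0, 111.0]
force: [-0.8, -1.4, 0.2]
grip_width: 0.0004
grasp_force: 0.5
```

```bash
python3 - <<'E'
from go import *
cam('top','top3.png');cv2.imwrite('pics/c4.png',cv2.resize(cv2.imread('pics/top3.png')[150:280,325:455],(520,520)))
go()
E
```

```text
t 5.4667 [ 0.5375 -0.3017  0.3097] [180.  -0. 111.] [-0.9 -0.1 -0.6]
```

View pics/c4.png

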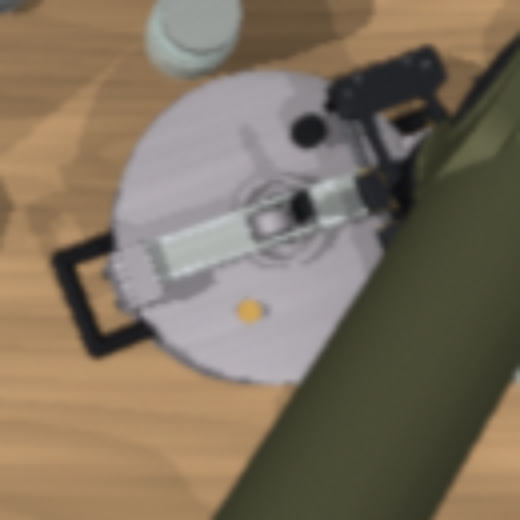

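The strap's lever end (161,258) is going under the left ear (135,275) but is still a few degrees short. The cooker hasn't moved.

Emit:
servo_tool(
  plan=[
    {"xyz": [0, 0.15, 0], "twist": [0, 0, 0], "jaw": 1},
    {"xyz": [0, 0.3, 0], "twist": [0, 0, 0], "jaw": 1},
    {"xyz": [0, 0.3, 0], "twist": [0, 0, 0], "jaw": 1},
  ],
)

```text
time_s: 5.72
tool_pos: [0.5405, -0.3006, 0.3097]
tool_rot: [180.0, 0.0, 111.1]
force: [-0.5, -0.1, 0.2]
grip_width: 0.0005
grasp_force: 0.4
```

Emit:
servo_tool(
  plan=[
    {"xyz": [0, 0.1, 0], "twist": [0, 0, 0], "jaw": 1},
    {"xyz": [0, 0.2, 0], "twist": [0, 0, 0], "jaw": 1},
    {"xyz": [0, 0.2, 0], "twist": [0, 0, 0], "jaw": 1},
  ],
)

```text
time_s: 5.97
tool_pos: [0.5418, -0.3003, 0.3097]
tool_rot: [-180.0, -0.0, 111.0]
force: [-2.4, -2.8, -0.3]
grip_width: 0.0004
grasp_force: 1.2
```

Emit:
servo_tool(
  plan=[
    {"xyz": [0, 0.1, 0], "twist": [0, 0, 0], "jaw": 1},
    {"xyz": [0, 0.2, 0], "twist": [0, 0, 0], "jaw": 1},
    {"xyz": [0, 0.2, 0], "twist": [0, 0, 0], "jaw": 1},
  ],
)

```text
time_s: 6.22
tool_pos: [0.5424, -0.3003, 0.3097]
tool_rot: [-179.8, -0.1, 111.0]
force: [-6.9, -2.2, 3.1]
grip_width: 0.0004
grasp_force: 3.4
```

```bash
python3 - <<'E'
from go import *
go()
E
```

```text
t 6.2167 [ 0.5424 -0.3003  0.3097] [-1.798e+02 -1.000e-01  1.110e+02] [-6.9 -2.2  3.1]
```

The push stalled against the stop at 7 N. I'll back off and rise.

Emit:
servo_tool(
  plan=[
    {"xyz": [0, -1, 0], "twist": [0, 0, 0], "jaw": 1},
    {"xyz": [0, -2, 0], "twist": [0, 0, 0], "jaw": 1},
    {"xyz": [0, -2, -3], "twist": [0, 0, 0], "jaw": 1},
    {"xyz": [0, -2, -6], "twist": [0, 0, 0], "jaw": 1},
    {"xyz": [0, -2, -8], "twist": [0, 0, 0], "jaw": 1},
    {"xyz": [0, -2, -8], "twist": [0, 0, 0], "jaw": 1},
  ],
)

```text
time_s: 6.72
tool_pos: [0.5257, -0.3076, 0.395]
tool_rot: [179.6, 0.3, 111.0]
force: [1.1, -0.6, 0.7]
grip_width: 0.0006
grasp_force: 0.0
```

```bash
cat > lev.py <<'E'
from go import *
import sys
P=[pol(21.4,.05,0,.205)]
for th in map(float,sys.argv[1:]):
    c,s=np.cos(th),np.sin(th);P.append(pol(21.4,.0095-(.07*c-.0155*s),0,.1385+.07*s+.0155*c))
go(*P)
E
python3 lev.py 1.5 1.3 1.1 .9; python3 - <<'E'
from go import *
cam('top','top4.png');cv2.imwrite('pics/c5.png',cv2.resize(cv2.imread('pics/top4.png')[150:280,325:455],(520,520)))
E
```

```text
t 6.7167 [ 0.5257 -0.3076  0.395 ] [179.6   0.3 111. ] [ 1.1 -0.6  0.7]
[3.03 4.11 0.81] [ 0.4  0.3 -0.4]
[6.03 4.09 0.35] [ 0.4  0.3 -0.4]
[7.46 4.08 0.28] [ 0.4  0.3 -0.4]
[8.87 4.07 0.49] [ 0.4  0.3 -0.4]
[10.22  4.06  0.98] [ 0.4  0.3 -0.4]
```

View pics/c5.png

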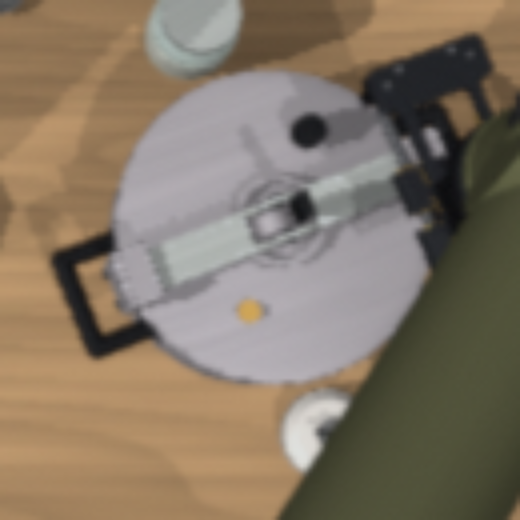

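The strap now runs in line with both ears, from (166,265) to (398,170), and the cooker is unmoved. Next is the lever.

Emit:
servo_tool(
  plan=[
    {"xyz": [1.5, 2.1, 0], "twist": [0, 0, 0], "jaw": 1},
    {"xyz": [3, 4.1, 0], "twist": [0, 0, 0], "jaw": 1},
    {"xyz": [3, 4.1, 0.5], "twist": [0, 0, 0], "jaw": 1},
    {"xyz": [4, 4.1, 0.5], "twist": [0, 0, 0], "jaw": 1},
    {"xyz": [5, 4.1, 0.4], "twist": [0, 0, 0], "jaw": 1},
    {"xyz": [6, 4.1, 0.4], "twist": [0, 0, 0], "jaw": 1},
    {"xyz": [6.8, 4.1, 0.3], "twist": [0, 0, 0], "jaw": 1},
    {"xyz": [7.5, 4.1, 0.3], "twist": [0, 0, 0], "jaw": 1},
    {"xyz": [7.5, 4.1, 0.3], "twist": [0, 0, 0], "jaw": 1},
  ],
)

```text
time_s: 7.52
tool_pos: [0.5359, -0.221, 0.3872]
tool_rot: [180.0, -0.0, 111.1]
force: [-0.4, -0.2, -0.1]
grip_width: 0.0003
grasp_force: 0.1
```

```bash
python3 lev.py 1.3 1.2 1.1 1 .9 .8 .7 .6 .5 .4 .3 .2 .1 0; python3 - <<'E'
from h import *
cam('side','side2.png');cv2.imwrite('pics/c6.png',cv2.resize(cv2.imread('pics/side2.png')[195:310,255:385],(650,575)))
E
```

```text
t 7.5167 [ 0.5359 -0.221   0.3872] [180.   -0.  111.1] [-0.4 -0.2 -0.1]
[-4.68  0.05  0.02] [ 0.  -0.  -0.3]
[-0.25  0.03 -0.49] [ 0.  -0.  -0.3]
[ 0.46  0.02 -0.42] [ 0.  -0.  -0.3]
[ 1.16  0.02 -0.27] [ 0.  -0.  -0.3]
[ 1.84  0.01 -0.06] [ 0.  -0.  -0.3]
[2.5  0.01 0.22] [ 0.  -0.  -0.3]
[3.13 0.01 0.57] [ 0.  -0.  -0.3]
[3.72 0.   0.98] [ 0.  -0.  -0.3]
[4.27 0.   1.44] [ 0.  -0.  -0.3]
[ 4.77 -0.    1.96] [ 0.  -0.  -0.3]
[ 5.21 -0.01  2.52] [ 0.  -0.  -0.3]
[ 5.59 -0.01  3.12] [ 0.  -0.  -0.3]
[ 5.92 -0.01  3.76] [ 0.  -0.  -0.3]
[ 6.17 -0.01  4.43] [ 0.  -0.  -0.3]
[ 6.36 -0.01  5.12] [ 0.  -0.  -0.3]
```

View pics/c6.png

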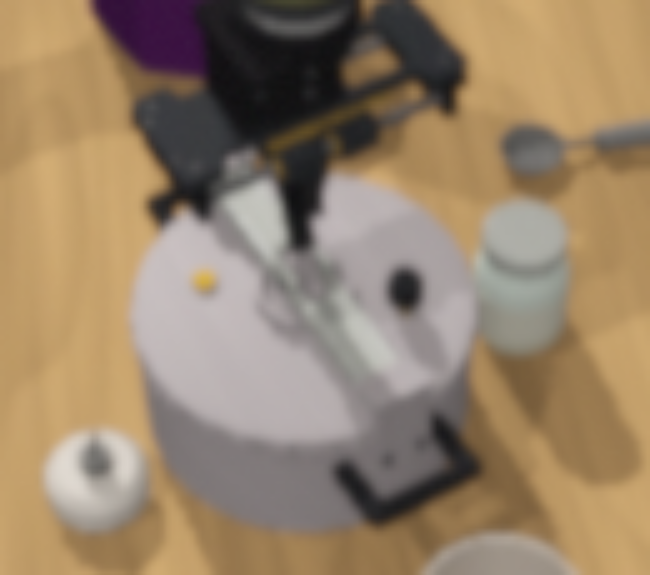

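The side view shows the finger at the lever (300,235), on the plain-end side and in line with it. I'll follow the arc down.

Emit:
servo_tool(
  plan=[
    {"xyz": [0.5, 0, -0.4], "twist": [0, 0, 0], "jaw": 1},
    {"xyz": [1.2, 0, -0.3], "twist": [0, 0, 0], "jaw": 1},
    {"xyz": [1.8, 0, 0], "twist": [0, 0, 0], "jaw": 1},
    {"xyz": [2.5, 0, 0.2], "twist": [0, 0, 0], "jaw": 1},
    {"xyz": [3.1, 0, 0.6], "twist": [0, 0, 0], "jaw": 1},
    {"xyz": [3.7, 0, 1], "twist": [0, 0, 0], "jaw": 1},
    {"xyz": [4.3, 0, 1.4], "twist": [0, 0, 0], "jaw": 1},
    {"xyz": [4.3, 0, 1.4], "twist": [0, 0, 0], "jaw": 1},
  ],
)

```text
time_s: 8.23
tool_pos: [0.5208, -0.1814, 0.3729]
tool_rot: [180.0, 0.1, 111.1]
force: [-0.8, -3.6, 2.0]
grip_width: 0.0006
grasp_force: 1.5
```

```bash
python3 lev.py .7 .6 .5 .4 .3 .2 .1 0
```

```text
t 8.2333 [ 0.5208 -0.1814  0.3729] [1.800e+02 1.000e-01 1.111e+02] [-0.8 -3.6  2. ]
[-8.92  0.04 -1.4 ] [ 0.   0.1 -0.3]
[-0.52 -0.01 -0.46] [ 0.   0.1 -0.3]
[ 0.03 -0.01  0.01] [ 0.   0.1 -0.3]
[ 0.53 -0.02  0.52] [ 0.   0.1 -0.3]
[ 0.97 -0.02  1.08] [ 0.   0.1 -0.3]
[ 1.36 -0.02  1.69] [ 0.   0.1 -0.3]
[ 1.68 -0.02  2.33] [ 0.   0.1 -0.3]
[ 1.94 -0.03  2.99] [ 0.   0.1 -0.3]
[ 2.13 -0.03  3.69] [ 0.   0.1 -0.3]
```

Emit:
servo_tool(
  plan=[
    {"xyz": [0.5, 0, 0.5], "twist": [0, 0, 0], "jaw": 1},
    {"xyz": [1, 0, 1.1], "twist": [0, 0, 0], "jaw": 1},
    {"xyz": [1.35, 0, 1.7], "twist": [0, 0, 0], "jaw": 1},
    {"xyz": [1.7, 0, 2.3], "twist": [0, 0, 0], "jaw": 1},
    {"xyz": [1.95, 0, 3], "twist": [0, 0, 0], "jaw": 1},
    {"xyz": [2.1, 0, 3.4], "twist": [0, 0, 0], "jaw": 1},
    {"xyz": [2.1, 0, 3.7], "twist": [0, 0, 0], "jaw": 1},
    {"xyz": [2.1, 0, 3.7], "twist": [0, 0, 0], "jaw": 1},
  ],
)

```text
time_s: 8.9
tool_pos: [0.514, -0.162, 0.3368]
tool_rot: [179.9, 0.0, 111.0]
force: [-1.0, -2.3, 5.7]
grip_width: 0.0002
grasp_force: 3.0
```

Emit:
servo_tool(
  plan=[
    {"xyz": [0, 0, 0.1], "twist": [0, 0, 0], "jaw": 1},
    {"xyz": [0, 0, 0.2], "twist": [0, 0, 0], "jaw": 1},
    {"xyz": [0, 0, 0.2], "twist": [0, 0, 0], "jaw": 1},
  ],
)

```text
time_s: 9.15
tool_pos: [0.5144, -0.1619, 0.3365]
tool_rot: [179.8, -0.0, 111.0]
force: [-3.5, -1.1, 16.4]
grip_width: 0.0002
grasp_force: 8.0
```

The tip is at z 0.1545 with 16 N, so the lever is on its stop. I'll retreat and check.

Emit:
servo_tool(
  plan=[
    {"xyz": [0, 0, -1], "twist": [0, 0, 0], "jaw": 1},
    {"xyz": [0, 0, -4], "twist": [0, 0, 0], "jaw": 1},
    {"xyz": [0, 0, -8], "twist": [0, 0, 0], "jaw": 1},
    {"xyz": [4, 0, -8], "twist": [0, 0, 0], "jaw": 1},
    {"xyz": [8, 0, -8], "twist": [0, 0, 0], "jaw": 1},
    {"xyz": [12, 0, -8], "twist": [0, 0, 0], "jaw": 1},
    {"xyz": [16, 0, -8], "twist": [0, 0, 0], "jaw": 1},
    {"xyz": [19, 0, -8], "twist": [0, 0, 0], "jaw": 1},
    {"xyz": [20, 0, -8], "twist": [0, 0, 0], "jaw": 1},
    {"xyz": [20, 0, -8], "twist": [0, 0, 0], "jaw": 1},
  ],
)

```text
time_s: 9.98
tool_pos: [0.4405, 0.0281, 0.4133]
tool_rot: [-179.9, -0.1, 111.4]
force: [0.4, -0.5, -0.2]
grip_width: 0.0004
grasp_force: 0.0
```

```bash
python3 - <<'E'
from go import *
go()
cam('top','top5.png');cam('side','side3.png')
a=cv2.resize(cv2.imread('pics/top5.png')[150:280,325:455],(390,390));b=cv2.resize(cv2.imread('pics/side3.png')[205:310,265:370],(390,390))
cv2.imwrite('pics/c7.png',np.hstack([a,b]))
E
```

```text
t 9.9833 [0.4405 0.0281 0.4133] [-1.799e+02 -1.000e-01  1.114e+02] [ 0.4 -0.5 -0.2]
```

View pics/c7.png

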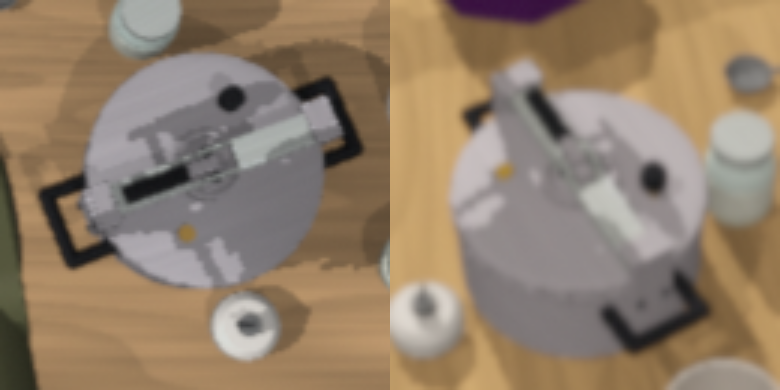

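The strap lies under both ears, (100,195) and (322,118) in the left half. The lever lies flat along it at (155,185), and the cooker and neighbours haven't moved.

```bash
python3 -c "
from cell import env
print(env.sign_off())"
```

```text
the job is handed in; nothing more can be done
None
```

The clamp strap is home under both ears, the cam lever is flat along it, the cooker and its neighbours look unmoved in the last pictures, and the job is handed in at about 10 s of robot time; no verdict came back.

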